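# Free the pawl of the fruit lift

### The arm

A 6-joint arm with a two-finger parallel gripper is mounted at the origin on the work surface. World frame = base frame: x ahead of the robot, y to its left, z up, the work surface at z = 0. Lengths are in mm, angles in rad, forces in N, time in s.
With the tool pointing down it reaches from about 400 to 925 mm from the base axis. Payload 12.5 kg.
Tool frame: the origin (TCP) lies at the centre of the arm's flange, where the gripper is bolted on; the fingertips stand 190 mm ahead of it and the grasp point (between the pads) lies 171 mm ahead of it; z points along the fingers, y is the line along which they close (so a half turn about z gives the same grasp; the last joint's range is limited). The gripper opens to 95 mm and grips with 3 to 60 N. Pads are 20 mm wide; open, the fingers measure 119 mm over their backs; the gripper's body (75 mm by 180 mm) begins 59 mm behind the grasp point.
Start: joints at [-0.106, 0.491, 1.559, -0, 1.092, -0.106], TCP at [625, 0.023, 404.761] pointing down, gripper open.
Joint ranges: [-3.1, 3.1], [-0.84, 2.19], [0.05, 2.79], [-1.13, 4.28], [0.06, 2.93], [-2.69, 2.69]. Speed limits (rad/s): [2.22, 2.22, 2.79, 3.14, 3.14, 3.14].

### API

Orientations are given as [roll, pitch, yaw] about the fixed x, y, z axes, in that order (R = Rz(yaw) Ry(pitch) Rx(roll)).
In Python, from cell import env, read_camera, search_frame, cut_out gives the robot as it stands. The module is installed in compiled form; this text tells all that it offers.
- The arm moves only by the tool move_arm, never from a script. Its argument "commands" is a list of rows, each a list of 3 entries, a list of its own where there are three numbers: the shift along the world's x, y, z normalised to -1 to 1, where 1 is 0.03 m, then the turn about the world's z normalised to -1 to 1, where 1 is 0.08 rad, then the opening, from -1 (shut) to 1 (fully open), so that 0 is half open. A call has 1 to 20 rows; each row shifts and turns the commanded pose from where the row before left it; what a row does not reach is not made up. A row lasts 1/12 s, in which the tool goes at most 41.7 mm and 7.16 degrees, less where a joint would pass 70% of its speed; a pose out of reach is approached as far as the arm can. A call with a number of a shift or a turn outside -1 to 1 is refused whole. A call with a gripper value outside its range is refused whole. The fingers move at their own pace and stop on an object; the grip force is fixed at half the most. Time passes only in rows, so rows that do not move let the fingers close. It gives the time, the measured TCP pose, the force, the opening and the grip force at its end, in the units of the state.
- env.state(): the state, without advancing time (a new reading comes with each control period).
- read_camera(name): name is "scene" or "side" or "wrist"; returns a dict with "image" (480x640x3 uint8, red, green, blue), "fx", "fy", "cx", "cy" (pixels), "rvec" (rotation vector, rad) and "tvec" (3), from world to camera coordinates, as OpenCV has them. Camera axes: x right, y down, z forward; pixel columns grow to the right and rows downward; lengths in mm; the calibration is good to about 2 mm. A picture is of the moment at which its call begins. There is no depth.
- env.job_done(): hands the job in; it is judged then, once.
Trained networks look in a picture, given as the dict that the camera call returned (one of the last four; its "shot" number tells which), for a name from the list of things; names that differ only in an ending like _2 or _b are one class to them, and where a whole thing is asked for, a point or a joint stands for the part that bears it (a point fixed in the world has none). Each returns a list of dicts, best first, with "confidence" (0 to 1); they miss things now and then, are a little off and sometimes report something else, mostly with a low value. They report only what shows in the picture. A call takes as long as a camera call. They do not tell look-alikes from the thing itself.
- search_frame(thing, picture): "at" ([column, row] in pixels, amid what is visible of it).
- cut_out(thing, picture): "region" (480x640 bool, what is visible of it) and "at" ([column, row] in pixels, amid what is visible of it).
The state is a dict: "t": time; "joints": joint angles; "qvel": joint speeds; "tau": joint torques, N m; "eef_pos": TCP position; "tcp_rot": TCP orientation; "ft_force": force on the tool from outside, world axes, zero at the start; "moment": the same for the moment, N m; "opening": opening from 0.0 (shut) to 1.0 (fully open); "grip_force": force on a finger pad.
Only numpy, scipy, OpenCV 4.12 (cv2) and the standard library are available. Lean on these libraries where they do the work, as an engineer would, in place of code of your own. Each camera call takes 0.05 s, during which the arm holds its last target. There are 200 camera calls.

### The job

The fruit on the ratchet lift has been inspected and is to come down. Take the long straight bar from the tool rest, put its end under the tail of the lift's pawl from the side nearest the robot and flick the pawl up and right over onto its back, so that the lift sinks all the way down by itself; keep the gripper and arm off the pawl. Then lay the bar gently back on the rest where it lay, leaving the short bar and the spatula as they are.

Things in the scene. Friction and masses are not known exactly. Their poses are not given: they have to be found in the camera images.
- rod_mid (a point): Long bar: plain square steel, 240 x 14 x 14 mm, 150 g, ends alike; point at its centre, x along it. It lies level, 37 mm up (centre), across two wooden rails (14 wide, 48 either side of the rest's middle, tops 30 above the bench) of a low rest, in any of three places 85 mm apart beside the other two tools; between the rails its underside is 24 mm clear of the rest's board.
- lift: Frame of the ratchet lift, fixed; origin on the bench, z up, -x side towards the robot. In its axes, mm: white upright plate, front face x = 12, y -30 to 75, 128 high, with a stop lug to y 95, 150 high; before it a dark ratchet wheel, axle y 0, z 72, radius 36, x -45 to -5. Base 12 high. Guide post x 45 to 75, y 100 to 130, 202 high; platform with enamel tray and spiny fruit at y 150 to 290, x -25 to 105, to 225 high.
- pawl_tail (a point): Underside of the pawl's tail, where to lift; at rest x -25, y -65, z 110 mm in the lift's axes. The pawl is a level steel flat above the wheel, 40 wide (x -45 to -5), 8 thick, 135 long: from its pivot (along x, at y 50, z 114) over the wheel to its tail's end at y -85. Under the tail, y -85 to -40, all is free down to the base. The point moves with the pawl.
- pawl (a joint): Pawl angle, rad: 0 = level, beak in the wheel; grows as the tail rises and swings over to the lift's +y. Above about 0.2 the wheel is free; past 1.6 (upright) it falls over by itself to its stop at 2.1 and stays; let go earlier it falls back. 110 g, turns easily: less than 5 N under the tail lifts it.
- platform (a joint): How far the platform has come down, m: 0 = up, held by the pawl; 0.08 = fully down on its stop. Once the wheel is free it sinks slowly on a damper, in 2 to 4 s.
- short_bar_mid (a point): Bystander on the rest: the same square bar but only 130 mm long. Point at its centre, x along it.
- spatula_mid (a point): Bystander on the rest: spatula 220 mm long, square handle like the bars, flat blade 36 mm wide at its +x end. Point on its axis, half-way along; x along it.
There are look-alikes about, which are no part of the job. What is shaped like the part that bears rod_mid but orange, purple or turquoise is not meant.

How it is judged:
By the outcome, as a careful person would: the job done as asked, in the order asked, and still so for the second after the job is handed in, with the robot touching nothing.
It also fails if it takes over 59 s, if anything falls off the work surface, if the arm or the gripper's body presses on something with over 40 N, if the wrist force passes 120 N, or if a joint passes its speed limit or range.

## Working session

There is one attempt and no reset: what is moved stays moved. The work goes in short steps, Python scripts to look and compute and a tool call to move; the robot and the scene stay as the last step left them, time stands still between calls to the robot, and variables do not carry over. Pictures are saved under pics/ and viewed, at most 10 in all, crops included, and the job is handed in when it is done.

Besides the shell and the picture viewer there is one more tool, called after ">>>" in YAML: its name, and indented under it one key for each argument. move_arm: Moves the arm, as the interface text tells. Its arguments: {"type":"object","properties":{"commands":{"type":"array","items":{"type":"array"}}},"required":["commands"]}

```bash
mkdir -p pics
cat > h.py <<'E'
import numpy as np,cv2
from cell import env,read_camera,search_frame,cut_out
def ray(p,uv):
    R=cv2.Rodrigues(np.array(p["rvec"],float))[0];t=np.array(p["tvec"],float).ravel()
    d=R.T@np.array([(uv[0]-p["cx"])/p["fx"],(uv[1]-p["cy"])/p["fy"],1]);return -R.T@t,d
def atz(p,uv,z):
    c,d=ray(p,uv);return c+d*(z-c[2])/d[2]
def proj(p,X):
    R=cv2.Rodrigues(np.array(p["rvec"],float))[0];t=np.array(p["tvec"],float).ravel()
    c=R@np.array(X,float)+t;return [p["fx"]*c[0]/c[2]+p["cx"],p["fy"]*c[1]/c[2]+p["cy"]]
def save(p,n): cv2.imwrite("pics/"+n,cv2.cvtColor(p["image"],cv2.COLOR_RGB2BGR))
E
python3 - <<'E'
from h import *
for n in ["scene","side"]:
    p=read_camera(n);save(p,n+"1.png")
    print(n,ray(p,[320,240]))
    for th in ["rod_mid","short_bar_mid","spatula_mid","pawl_tail","pawl","lift","platform"]:
        for r in search_frame(th,p)[:3]: print(n,th,np.round(r["at"]),round(r["confidence"],2),np.round(atz(p,r["at"],37)))
E
```

```text
scene (array([1103.2855098 , -161.29785617, 1055.17800056]), array([-0.54633444, -0.04387137, -0.83643149]))
scene rod_mid [166. 265.] 0.93 [ 534. -610.   37.]
scene rod_mid [256. 249.] 0.69 [ 474. -381.   37.]
scene rod_mid [288. 176.] 0.64 [ 217. -321.   37.]
scene short_bar_mid [287. 256.] 0.86 [ 493. -298.   37.]
scene spatula_mid [306. 285.] 0.7 [ 575. -243.   37.]
scene spatula_mid [570. 312.] 0.69 [617. 394.  37.]
scene pawl_tail [473. 277.] 0.77 [530. 177.  37.]
scene pawl [473. 279.] 0.92 [536. 177.  37.]
scene lift [518. 318.] 0.65 [637. 270.  37.]
side (array([  52.17286219, -883.87831586,  903.75031369]), array([ 0.37041303,  0.60950228, -0.70094001]))
side rod_mid [455. 414.] 0.96 [ 497. -639.   37.]
side rod_mid [425. 226.] 0.9 [ 766. -215.   37.]
side rod_mid [220. 219.] 0.89 [328.  60.  37.]
side short_bar_mid [356. 290.] 0.94 [ 501. -306.   37.]
side spatula_mid [358. 263.] 0.81 [ 548. -239.   37.]
side pawl_tail [293. 150.] 0.93 [632. 238.  37.]
side pawl [290. 153.] 0.71 [615. 228.  37.]
side lift [288. 145.] 0.58 [630. 266.  37.]
side platform [279. 102.] 0.84 [723. 509.  37.]
side platform [355. 295.] 0.65 [ 489. -317.   37.]
side platform [291. 149.] 0.44 [629. 244.  37.]
```

View pics/scene1.png

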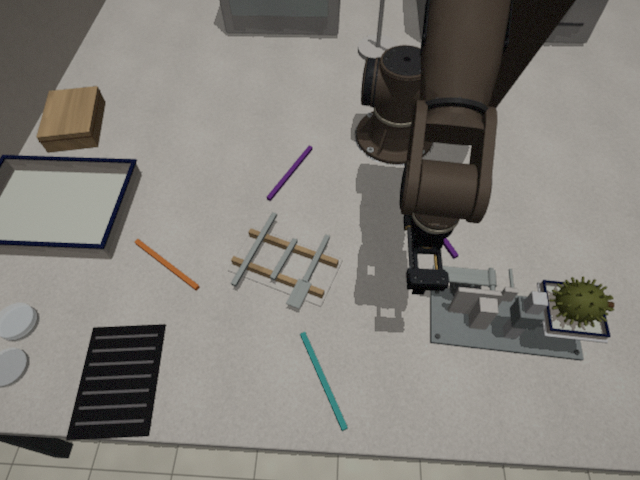

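View pics/side1.png

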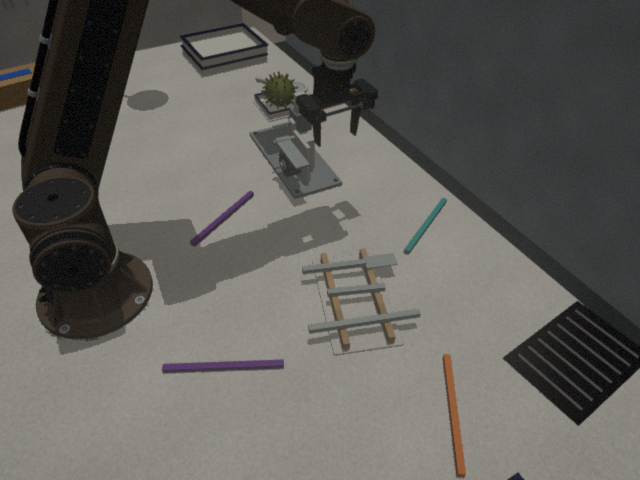

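The scene view shows three grey tools on the rest. The long bar is at about (255,249), the short bar at (285,258), and the spatula at (312,272). The lift is at (505,310), with its pawl at (470,277) partly behind the gripper. In the side view the bar runs from (310,328) to (419,313), and the pawl is at (291,150). The coloured bars are decoys.

Run:
```python
from h import *
for n in ["scene","side"]:
    p=read_camera(n)
    for th,zs in (("rod_mid",40),("pawl",114),("lift",12)):
        for r in cut_out(th,p)[:3 if th=="rod_mid" else 2]:
            m=r["region"].astype(np.uint8);ys,xs=np.nonzero(m)
            col=p["image"][m>0].mean(0)
            if th=="rod_mid" and col.max()-col.min()>40: continue
            if th=="lift": continue
            c,s,a=cv2.minAreaRect(np.c_[xs,ys].astype(np.float32));b=cv2.boxPoints((c,s,a))
            o=np.argmax([np.linalg.norm(b[1]-b[0]),np.linalg.norm(b[2]-b[1])])
            e=[(b[1]+b[2])/2,(b[0]+b[3])/2] if o==0 else [(b[0]+b[1])/2,(b[2]+b[3])/2]
            W=[atz(p,q,zs) for q in e];d=W[1]-W[0]
            print(n,th,round(r["confidence"],2),np.round(col),len(xs),"box",np.round(b).tolist(),"ends",np.round(W).tolist(),"mid",np.round((W[0]+W[1])/2),"len",np.linalg.norm(d).round(),"yaw",np.arctan2(d[1],d[0]).round(3))
```

```text
scene pawl 0.6 [125. 129. 125.] 765 box [[443.0, 284.0], [444.0, 266.0], [497.0, 270.0], [496.0, 288.0]] ends [[572.0, 83.0, 114.0], [577.0, 204.0, 114.0]] mid [575. 144. 114.] len 122.0 yaw 1.529
side rod_mid 0.93 [82. 62. 90.] 1098 box [[162.0, 364.0], [283.0, 358.0], [283.0, 368.0], [162.0, 373.0]] ends [[274.0, -393.0, 40.0], [67.0, -289.0, 40.0]] mid [ 171. -341.   40.] len 231.0 yaw 2.675
side rod_mid 0.86 [ 65. 105.  99.] 437 box [[402.0, 251.0], [442.0, 197.0], [448.0, 201.0], [407.0, 255.0]] ends [[878.0, -160.0, 40.0], [662.0, -268.0, 40.0]] mid [ 770. -214.   40.] len 241.0 yaw -2.677
side rod_mid 0.8 [73. 55. 81.] 496 box [[188.0, 241.0], [250.0, 189.0], [255.0, 196.0], [193.0, 247.0]] ends [[443.0, 111.0, 40.0], [233.0, 6.0, 40.0]] mid [338.  59.  40.] len 235.0 yaw -2.678
side pawl 0.94 [106. 110. 105.] 536 box [[272.0, 141.0], [285.0, 132.0], [309.0, 164.0], [296.0, 174.0]] ends [[576.0, 213.0, 114.0], [562.0, 50.0, 114.0]] mid [569. 131. 114.] len 164.0 yaw -1.656
side pawl 0.5 [69. 69. 57.] 1640 box [[248.0, 87.0], [286.0, 70.0], [313.0, 129.0], [274.0, 146.0]] ends [[696.0, 533.0, 114.0], [610.0, 190.0, 114.0]] mid [653. 361. 114.] len 354.0 yaw -1.818
```

Run:
```python
from h import *
P={n:read_camera(n) for n in ["scene","side"]}
for n,a,b,z in [("scene",(274,215),(236,284),40),("side",(310,328),(419,313),40),("scene",(430,342),(581,357),12),("scene",(432,290),(430,342),12)]:
    A,B=atz(P[n],a,z),atz(P[n],b,z);d=B-A
    print(n,A.round(),B.round(),((A+B)/2).round(1),np.linalg.norm(d).round(),np.arctan2(d[1],d[0]).round(3))
```

```text
scene [ 364. -346.   40.] [ 582. -418.   40.] [ 473. -382.   40.] 230.0 -0.316
side [ 360. -346.   40.] [ 581. -427.   40.] [ 470.7 -386.4   40. ] 235.0 -0.35
scene [699.  62.  12.] [717. 408.  12.] [707.8 234.8  12. ] 346.0 1.518
scene [560.  77.  12.] [699.  62.  12.] [629.3  69.4  12. ] 140.0 -0.108
```

```bash
python3 -c "
from h import *
s=env.state();print(s['tcp_rot'],s['t'],s['ft_force'],s['opening'])"
```

```text
[3.14149619e+00 9.53376989e-06 1.57079787e+00] 1.3 [-0.79693048  0.49111638 -0.53259667] 0.9983921625844875
```

>>> move_arm:
  commands:
    - [[-0.32,-0.8,-0.18],0.966,1]
    - [[-0.32,-0.8,-0.18],0.966,1]
    - [[-0.32,-0.8,-0.18],0.966,1]
    - [[-0.32,-0.8,-0.18],0.966,1]
    - [[-0.32,-0.8,-0.18],0.966,1]
    - [[-0.32,-0.8,-0.18],0.966,1]
    - [[-0.32,-0.8,-0.18],0.966,1]
    - [[-0.32,-0.8,-0.18],0.966,1]
    - [[-0.32,-0.8,-0.18],0.966,1]
    - [[-0.32,-0.8,-0.18],0.966,1]
    - [[-0.32,-0.8,-0.18],0.966,1]
    - [[-0.32,-0.8,-0.18],0.966,1]
    - [[-0.32,-0.8,-0.18],0.966,1]
    - [[-0.32,-0.8,-0.18],0.966,1]
    - [[-0.32,-0.8,-0.18],0.966,1]
    - [[-0.32,-0.8,-0.18],0.966,1]
    - [[0,0,0],0,1]
    - [[0,0,0],0,1]

```text
t: 2.8
eef_pos: [470.9, -384.8, 317.9]
tcp_rot: [3.141, -0.001, 2.804]
ft_force: [0.0, -0.2, 0.3]
opening: 1.0
grip_force: 0.0
```

Run:
```python
from h import *
s=env.state();print(s['eef_pos'],s['tcp_rot'],s['joints'])
W=read_camera("wrist");save(W,"wrist1.png");S=read_camera("scene");
print(ray(W,[320,240]),proj(W,[472,-384,37]))
for th in ["rod_mid","short_bar_mid","spatula_mid"]:
    for r in cut_out(th,W)[:2]:
        ys,xs=np.nonzero(r["region"]);c,sz,a=cv2.minAreaRect(np.c_[xs,ys].astype(np.float32));print(th,r["confidence"],c,sz,a,atz(W,c,40).round(1))
im=cv2.resize(S["image"][250:370,420:620],(800,480),interpolation=cv2.INTER_CUBIC);cv2.imwrite("pics/lift1.png",im[:,:,::-1])
np.save("scene_lift.npy",S["image"])
for r in cut_out("pawl",S)[:2]:
    ys,xs=np.nonzero(r["region"]);print("pawl",r["confidence"],cv2.boxPoints(cv2.minAreaRect(np.c_[xs,ys].astype(np.float32))).round(1).tolist())
```

```text
[ 470.87099084 -384.84947279  317.94740175] [ 3.14112604e+00 -5.89089751e-04  2.80427093e+00] [-7.93808255e-01  5.63265873e-01  1.69160046e+00  2.05248378e-04
  8.87460778e-01 -2.02741236e+00]
(array([ 406.0441739 , -361.59894506,  297.74120769]), array([ 0.23693217, -0.08707825, -0.96763797])) [np.float64(322.17188468080474), np.float64(242.02481503905295)]
rod_mid 0.87 (320.9999694824219, 224.49996948242188) (21.999996185302734, 302.99993896484375) 0.0 [ 457.8 -380.    40. ]
rod_mid 0.69 (208.0, 372.0) (10.0, 34.0) 90.0 [ 547.8 -514.3   40. ]
short_bar_mid 0.83 (433.63800048828125, 214.98643493652344) (24.18660545349121, 115.09695434570312) 6.911227226257324 [ 479.2 -296.8   40. ]
spatula_mid 0.71 (534.0303955078125, 197.31021118164062) (34.10125732421875, 210.06532287597656) 11.366717338562012 [ 491.  -222.3   40. ]
pawl 0.83 [[432.0, 282.79998779296875], [433.5, 265.0], [497.20001220703125, 270.3999938964844], [495.70001220703125, 288.1000061035156]]
```

View pics/wrist1.png

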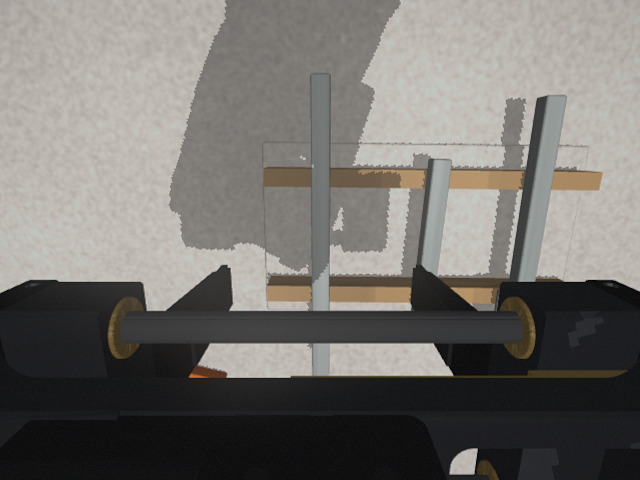

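View pics/lift1.png

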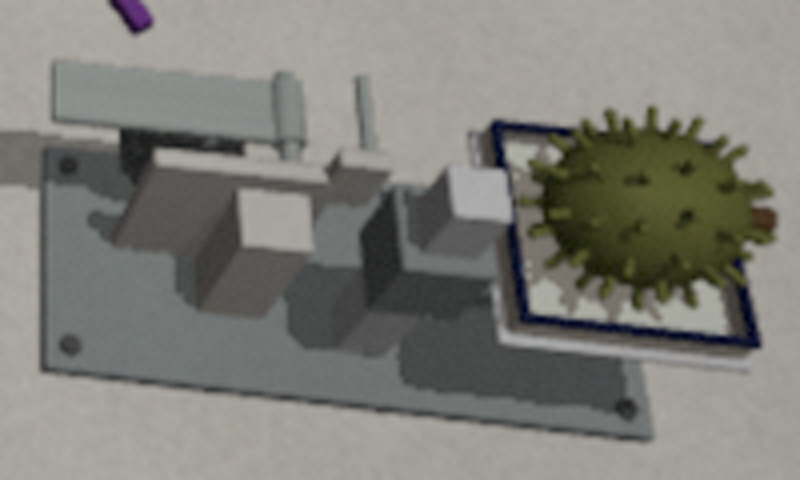

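The wrist view shows the long bar vertical at column 320, with its far end at row 74. It is already in line with the fingers. In the enlarged lift view, the pawl's top face has its tail corners at about (53,62) and (53,118), and the hinge is at (287,110).

Run:
```python
from h import *
W=read_camera("wrist");S=read_camera("scene");D=read_camera("side")
e=atz(W,(320,74),44);a=atz(W,(320,290),44);d=(e-a)/np.linalg.norm(e-a);print("end",e,"dir",d,np.arctan2(d[1],d[0]),"mid",e-120*d)
q=lambda u,v:(420+u/4,250+v/4)
for nm,u,v,z in [("tail -x",53,62,118),("tail +x",53,121,118),("hinge -x",275,78,118),("hinge +x",278,140,118),("baseTL",45,148,12),("baseBL",43,370,12),("baseBR",650,437,12)]:
    print(nm,atz(S,q(u,v),z).round(1))
for r in cut_out("pawl",D)[:1]:
    ys,xs=np.nonzero(r["region"]);print("side pawl",r["confidence"],[atz(D,b,116).round().tolist() for b in cv2.boxPoints(cv2.minAreaRect(np.c_[xs,ys].astype(np.float32)))])
x0,y0=255,120;im=cv2.resize(D["image"][y0:y0+80,x0:x0+110],None,fx=7,fy=7,interpolation=cv2.INTER_CUBIC);cv2.imwrite("pics/side2.png",im[:,:,::-1])
```

```text
end [ 359.29880044 -344.71175722   44.        ] dir [-0.94462814  0.32814278  0.        ] 2.807255835747418 mid [ 472.65417673 -384.08889101   44.        ]
tail -x [550.1  60.6 118. ]
tail +x [589.6  57.5 118. ]
hinge -x [554.6 188.9 118. ]
hinge +x [595.6 184.8 118. ]
baseTL [551.4  75.7  12. ]
baseBL [699.9  63.6  12. ]
baseBR [722.1 409.9  12. ]
side pawl 0.86 [[550.0, 200.0, 116.0], [596.0, 224.0, 116.0], [585.0, 65.0, 116.0], [542.0, 46.0, 116.0]]
```

View pics/side2.png

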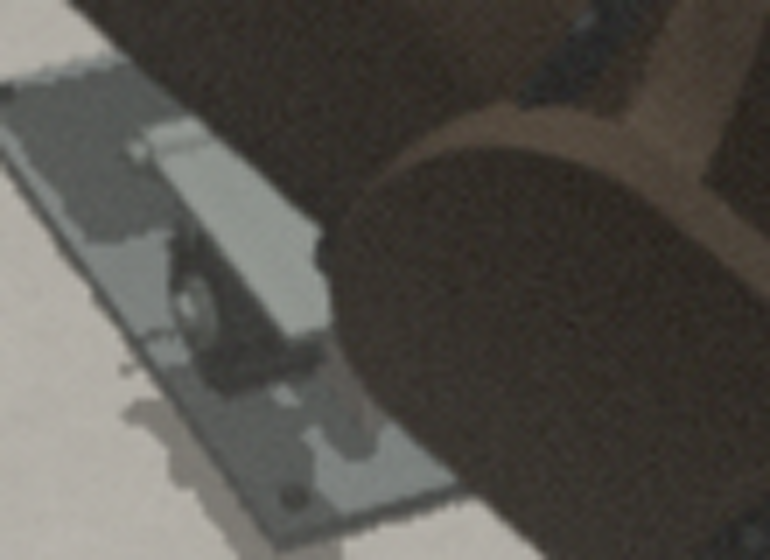

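The far end of the bar puts its middle at (473,-384), about 1 mm from under the tool. The pawl measures 40 × 128 mm, which fits, so the lift's origin is near (600,142) with yaw about -0.06. I'll grasp the bar now.

>>> move_arm:
  commands:
    - [[0.05,0.02,-0.7],0,1]
    - [[0,0,-0.8],0,1]
    - [[0,0,-0.8],0,1]
    - [[0,0,-0.6],0,1]
    - [[0,0,-0.4],0,1]
    - [[0,0,-0.3],0,1]
    - [[0,0,0],0,1]
    - [[0,0,0],0,-1]
    - [[0,0,0],0,-1]
    - [[0,0,0],0,-1]
    - [[0,0,0],0,-1]
    - [[0,0,0],0,-1]
    - [[0,0,0],0,-1]
    - [[0,0,0],0,-1]
    - [[0,0,0],0,-1]
    - [[0,0,0],0,-1]
    - [[0,0,0],0,-1]
    - [[0,0,0],0,-1]
    - [[0,0,0],0,-1]

```text
t: 4.88
eef_pos: [472.9, -383.4, 210.3]
tcp_rot: [3.141, -0.0, 2.807]
ft_force: [-0.6, -0.4, 0.1]
opening: 0.218
grip_force: 0.0
```

>>> move_arm:
  commands:
    - [[0,0,0],0,-1]
    - [[0,0,0],0,-1]
    - [[0,0,0],0,-1]
    - [[0,0,0],0,-1]
    - [[0,0,0],0,-1]

```text
t: 5.3
eef_pos: [472.9, -383.4, 210.3]
tcp_rot: [3.142, 0.0, 2.807]
ft_force: [-0.3, -1.3, -1.0]
opening: 0.144
grip_force: 30.0
```

>>> move_arm:
  commands:
    - [[0,0,0.3],0,-1]
    - [[0,0,0.7],0,-1]
    - [[0,0,1],0,-1]
    - [[0,0,1],0,-1]
    - [[0,0,0.7],0,-1]
    - [[0,0,0.3],0,-1]

```text
t: 5.8
eef_pos: [473.0, -383.3, 334.0]
tcp_rot: [-3.14, 0.004, 2.807]
ft_force: [-0.1, -0.3, -0.8]
opening: 0.144
grip_force: 30.0
```

>>> move_arm:
  commands:
    - [[-0.03,0.3,0],0.1,-1]
    - [[-0.09,0.6,0],0.17,-1]
    - [[-0.09,0.85,0],0.18,-1]
    - [[-0.09,0.85,0],0.18,-1]
    - [[-0.09,0.85,0],0.18,-1]
    - [[-0.09,0.85,0],0.18,-1]
    - [[-0.09,0.85,0],0.18,-1]
    - [[-0.09,0.85,0],0.18,-1]
    - [[-0.09,0.85,0],0.18,-1]
    - [[-0.09,0.85,0],0.18,-1]
    - [[-0.09,0.85,0],0.18,-1]
    - [[-0.09,0.85,0],0.18,-1]
    - [[-0.09,0.85,0],0.18,-1]
    - [[-0.09,0.85,0],0.18,-1]
    - [[-0.09,0.85,0],0.18,-1]
    - [[-0.09,0.85,0],0.18,-1]
    - [[-0.09,0.85,0],0.18,-1]
    - [[-0.09,0.85,0],0.18,-1]
    - [[-0.09,0.85,0],0.18,-1]
    - [[-0.09,0.35,0],0.05,-1]

```text
t: 7.47
eef_pos: [419.5, 89.9, 329.3]
tcp_rot: [3.141, -0.002, 3.08]
ft_force: [0.4, 0.1, -2.1]
opening: 0.145
grip_force: 30.0
```

>>> move_arm:
  commands:
    - [[0,0,-0.3],0,-1]
    - [[0,0,-0.6],0,-1]
    - [[0,0,-0.6],0,-1]
    - [[0,0,-0.4],0,-1]
    - [[0,0,0],0,-1]
    - [[0,0,0],0,-1]

```text
t: 7.97
eef_pos: [420.3, 87.5, 272.7]
tcp_rot: [-3.141, -0.003, 3.078]
ft_force: [0.0, -0.1, -1.5]
opening: 0.146
grip_force: 30.0
```

Run:
```python
from h import *
s=env.state();print(s['eef_pos'],s['tcp_rot'])
S=read_camera("side");save(S,"side3.png");W=read_camera("wrist");save(W,"wrist3.png")
print(proj(W,[550,60.6,118]),proj(W,[589.6,57.5,118]),proj(W,[554.6,189,118]))
```

```text
[420.31308704  87.50110157 272.65996419] [-3.14135522e+00 -2.71728368e-03  3.07766483e+00]
[np.float64(285.2285261919081), np.float64(544.2140969787112)] [np.float64(286.0532894824511), np.float64(598.1768561744406)] [np.float64(531.6736179920441), np.float64(539.2255472247191)]
```

View pics/wrist3.png

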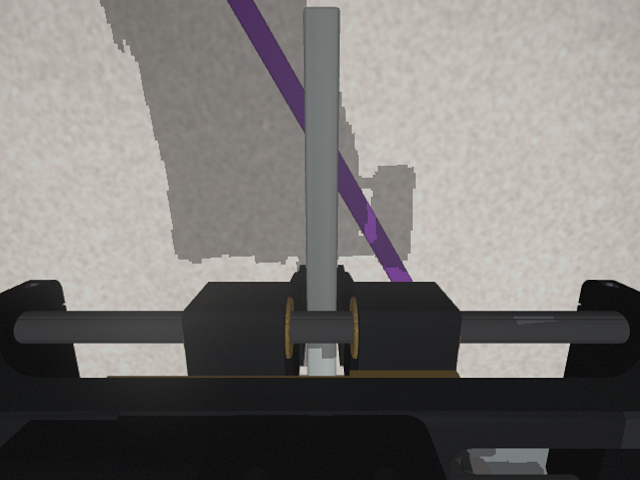

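View pics/side3.png

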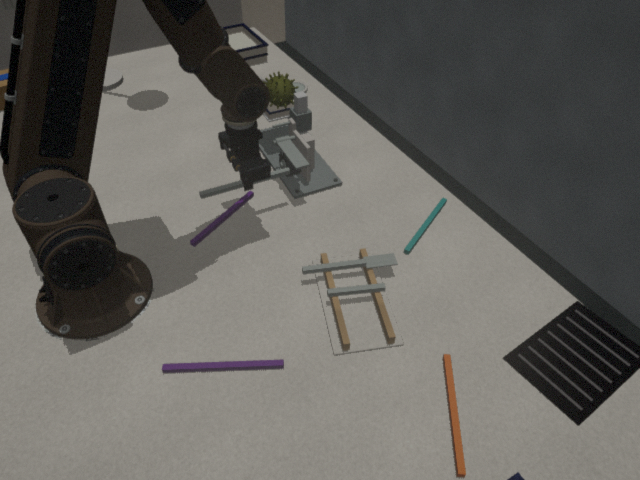

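The side view shows the bar in the gripper, running from (202,193) towards the pawl's tail at about (300,168). The wrist view shows it square and centred at column 321. The bar is slightly high, so I'll lower it 10 mm and check the projection.

>>> move_arm:
  commands:
    - [[0,0,-0.2],0,-1]
    - [[0,0,-0.15],0,-1]
    - [[0,0,0],0,-1]

```text
t: 8.32
eef_pos: [420.5, 87.6, 262.4]
tcp_rot: [3.142, -0.0, 3.078]
ft_force: [0.9, -0.2, -2.3]
opening: 0.142
grip_force: 30.0
```

Run:
```python
from h import *
s=env.state();p=s['eef_pos'];y=s['tcp_rot'][2];print(p,y)
d=np.array([-np.cos(y),-np.sin(y),0]);c=np.array([p[0],p[1],p[2]-173.3])
S=read_camera("side");C=read_camera("scene")
x0,y0=190,130;k=6;im=cv2.resize(S["image"][y0:y0+80,x0:x0+130],None,fx=k,fy=k,interpolation=cv2.INTER_CUBIC)
def dot(X,col):
    u,v=proj(S,X);print(np.round([u,v],1));cv2.circle(im,(int((u-x0)*k),int((v-y0)*k)),4,col,-1)
dot(c+120*d+[0,0,7],(255,0,0));dot(c-120*d+[0,0,7],(255,0,0))
ex,ey=np.array([.998,-.06,0]),np.array([.06,.998,0]);O=np.array([600,142.3,0])
for x,yy in[(-45,-85),(-5,-85),(-45,50)]: dot(O+x*ex+yy*ey+[0,0,118],(0,255,0))
dot(O-45*ex-85*ey+[0,0,110],(255,255,0))
cv2.imwrite("pics/side4.png",im[:,:,::-1])
print("tip lift coords",[(c+120*d-O)@ex,(c+120*d-O)@ey,c[2]])
```

```text
[420.54834541  87.57049699 262.38022803] 3.0776014266111105
[290. 171.]
[201.  195.9]
[296.7 167.1]
[310.7 163.1]
[275.9 140.4]
[296.8 169.6]
tip lift coords [np.float64(-55.8336762264027), np.float64(-65.86023998041847), np.float64(89.08022802622338)]
```

View pics/side4.png

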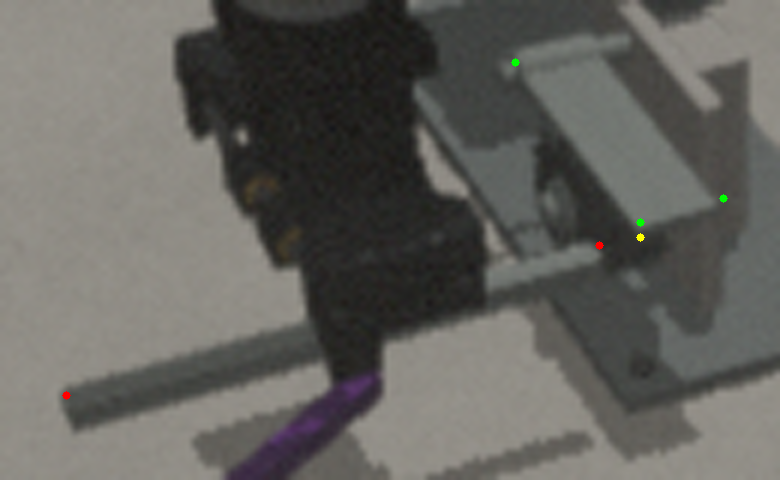

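The overlay matches: the tip is level with the tail, 10 mm short of it, and 14 mm below it. I'll insert it now.

>>> move_arm:
  commands:
    - [[0.3,-0.03,0],0,-1]
    - [[0.6,-0.03,0],0,-1]
    - [[0.6,-0.03,0],0,-1]
    - [[0.33,-0.03,0],0,-1]
    - [[0,0,0],0,-1]
    - [[0,0,0.2],0,-1]
    - [[0,0,0.2],0,-1]
    - [[0,0,0.2],0,-1]
    - [[0,0,0.2],0,-1]
    - [[0,0,0],0,-1]

```text
t: 9.25
eef_pos: [475.1, 84.1, 288.1]
tcp_rot: [3.141, 0.001, 3.078]
ft_force: [-1.4, -0.1, -2.7]
opening: 0.141
grip_force: 30.0
```

Run:
```python
from h import *
s=env.state();print(s['eef_pos'],s['ft_force'],s['moment'])
S=read_camera("side");C=read_camera("scene")
k=6;a=cv2.resize(S["image"][125:190,240:345],None,fx=k,fy=k,interpolation=cv2.INTER_CUBIC)
cv2.imwrite("pics/side5.png",a[:,:,::-1])
```

```text
[475.10559395  84.11057143 288.08214988] [-1.43052196 -0.06877738 -2.70720576] [0.09600072 0.19931594 0.0571661 ]
```

View pics/side5.png

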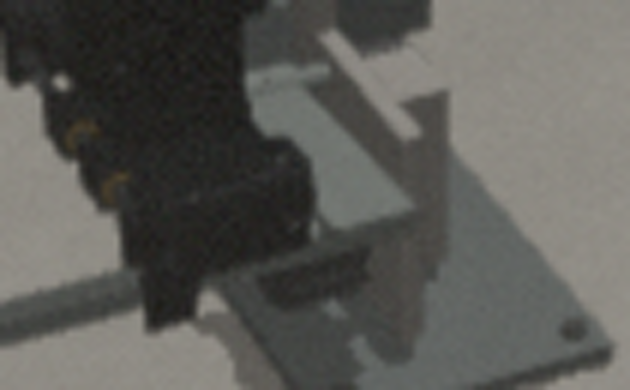

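The side view shows the bar's end under the tail, which has risen slightly. The net force is about 1 N. I'll continue along the arc.

>>> move_arm:
  commands:
    - [[0,0.03,0.33],0,-1]
    - [[0.004,0.07,0.36],0,-1]
    - [[0.004,0.07,0.36],0,-1]
    - [[0.008,0.14,0.35],0,-1]
    - [[0.008,0.14,0.35],0,-1]
    - [[0.013,0.21,0.32],0,-1]
    - [[0.013,0.21,0.32],0,-1]
    - [[0.017,0.275,0.275],0,-1]
    - [[0.017,0.275,0.275],0,-1]
    - [[0.02,0.33,0.22],0,-1]
    - [[0.02,0.33,0.22],0,-1]
    - [[0.022,0.37,0.145],0,-1]
    - [[0.022,0.37,0.145],0,-1]
    - [[0.024,0.395,0.065],0,-1]
    - [[0.024,0.395,0.065],0,-1]
    - [[0.022,0.37,0],0,-1]
    - [[0.022,0.37,0],0,-1]
    - [[0,0,0],0,-1]
    - [[0,0,0],0,-1]
    - [[0,0,0],0,-1]

```text
t: 11.02
eef_pos: [483.3, 214.4, 400.6]
tcp_rot: [-3.141, -0.001, 3.078]
ft_force: [-1.1, -0.1, -1.6]
opening: 0.146
grip_force: 30.0
```

Run:
```python
from h import *
s=env.state();print(s['eef_pos'],s['ft_force'],s['moment'])
S=read_camera("side");C=read_camera("scene")
k=4;a=cv2.resize(S["image"][70:200,230:330],None,fx=k,fy=k);b=cv2.resize(C["image"][230:360,420:520],None,fx=k,fy=k)
cv2.imwrite("pics/both6.png",np.hstack([a,b])[:,:,::-1])
```

```text
[483.33547794 214.42654776 400.58460833] [-1.05252808 -0.06089691 -1.55557055] [ 0.09546263 -0.04844936 -0.02396375]
```

View pics/both6.png

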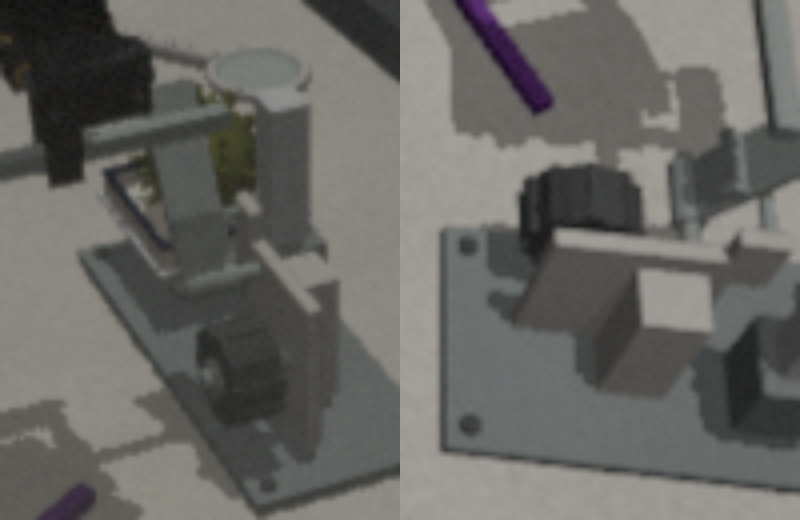

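The picture shows the pawl leaning over its back to the +y side at left-panel (185,180), clear of the wheel, and the platform sinking. I'll withdraw along -y, back towards the rest.

>>> move_arm:
  commands:
    - [[0,-0.3,0],0,-1]
    - [[0,-0.6,0],0,-1]
    - [[0,-0.9,0],-0.1,-1]
    - [[0,-0.9,0],-0.2,-1]
    - [[0,-0.9,0],-0.2,-1]
    - [[0,-0.9,0],-0.2,-1]
    - [[0,-0.9,0],-0.2,-1]
    - [[0,-0.9,0],-0.2,-1]
    - [[0,-0.9,0],-0.2,-1]
    - [[0,-0.9,0],-0.2,-1]
    - [[0,-0.9,0],-0.2,-1]
    - [[0,-0.9,0],-0.2,-1]
    - [[0,-0.9,0],-0.2,-1]
    - [[0,-0.9,0],-0.2,-1]
    - [[0,-0.9,0],-0.2,-1]
    - [[0,-0.9,0],-0.2,-1]
    - [[0,-0.9,0],-0.2,-1]
    - [[0,-0.9,0],-0.2,-1]
    - [[0,-0.6,0],-0.1,-1]
    - [[0,-0.3,0],0,-1]

```text
t: 12.78
eef_pos: [482.5, -274.2, 400.8]
tcp_rot: [-3.141, 0.0, 2.819]
ft_force: [0.8, 0.4, -1.5]
opening: 0.143
grip_force: 30.0
```

>>> move_arm:
  commands:
    - [[-0.05,-0.4,-0.4],-0.1,-1]
    - [[-0.1,-0.8,-0.6],-0.09,-1]
    - [[-0.1,-0.8,-0.6],0,-1]
    - [[-0.1,-0.6,-0.6],0,-1]
    - [[0,-0.45,-0.3],0,-1]
    - [[0,0,0],0,-1]
    - [[0,0,0],0,-1]

```text
t: 13.37
eef_pos: [472.8, -363.0, 325.3]
tcp_rot: [3.141, -0.001, 2.806]
ft_force: [0.1, 0.4, -1.7]
opening: 0.144
grip_force: 30.0
```

>>> move_arm:
  commands:
    - [[0,-0.34,-0.3],0,-1]
    - [[0,-0.34,-0.7],0,-1]
    - [[0,0,-0.8],0,-1]
    - [[0,0,-0.8],0,-1]
    - [[0,0,-0.5],0,-1]
    - [[0,0,-0.3],0,-1]
    - [[0,0,-0.2],0,-1]
    - [[0,0,0],0,-1]
    - [[0,0,0],0,-1]

```text
t: 14.12
eef_pos: [473.2, -383.4, 218.5]
tcp_rot: [-3.141, 0.001, 2.807]
ft_force: [-0.7, -0.3, -1.4]
opening: 0.145
grip_force: 30.0
```

>>> move_arm:
  commands:
    - [[0,0,-0.1],0,-1]
    - [[0,0,-0.08],0,-1]
    - [[0,0,-0.04],0,-1]
    - [[0,0,-0.03],0,-1]
    - [[0,0,0],0,-1]
    - [[0,0,0],0,-1]

```text
t: 14.62
eef_pos: [472.9, -383.4, 210.4]
tcp_rot: [3.142, 0.0, 2.806]
ft_force: [-0.2, 0.4, -1.5]
opening: 0.143
grip_force: 30.0
```

>>> move_arm:
  commands:
    - [[0,0,-0.02],0,-1]
    - [[0,0,-0.02],0,-1]
    - [[0,0,0],0,-1]
    - [[0,0,0],0,-1]

```text
t: 14.95
eef_pos: [472.9, -383.4, 210.3]
tcp_rot: [-3.141, 0.001, 2.807]
ft_force: [-3.1, 2.2, 10.3]
opening: 0.15
grip_force: 30.0
```

The bar is on the rails. I'll ease off, open the gripper and rise.

>>> move_arm:
  commands:
    - [[0,0,0.02],0,-1]
    - [[0,0,0],0,-1]
    - [[0,0,0],0,-0.6]
    - [[0,0,0],0,-0.4]
    - [[0,0,0],0,-0.2]
    - [[0,0,0],0,0]
    - [[0,0,0],0,0]
    - [[0,0,0],0,0]
    - [[0,0,0],0,0]
    - [[0,0,0.2],0,0]
    - [[0,0,0.4],0,0]
    - [[0,0,0.8],0,0]
    - [[0,0,1],0,0]
    - [[0,0,1],0,0]
    - [[0,0,1],0,0]
    - [[0,0,0.6],0,0]
    - [[0,0,0],0,0]
    - [[0,0,0],0,0]

```text
t: 16.45
eef_pos: [472.7, -383.2, 361.5]
tcp_rot: [-3.14, 0.003, 2.807]
ft_force: [-0.0, -0.0, -0.2]
opening: 0.499
grip_force: 0.0
```

Run:
```python
from h import *
print(env.state()['eef_pos'])
W=read_camera("wrist");S=read_camera("scene");D=read_camera("side")
for r in cut_out("rod_mid",W)[:1]:
    ys,xs=np.nonzero(r["region"]);print(r["confidence"],xs.min(),xs.max(),ys.min(),ys.max());v=ys.min()
    u=xs[ys<v+5].mean();u2=xs[ys>ys.max()-5].mean()
    e=atz(W,(u,v),44);a=atz(W,(u2,ys.max()),44);d=(e-a)/np.linalg.norm(e-a);print("yaw",np.arctan2(d[1],d[0]),"mid",(e-120*d).round(1),"col",W["image"][ys,xs].mean(0))
for n,p in(("scene",S),("side",D)):
  for th in ["rod_mid","short_bar_mid","spatula_mid","pawl","platform"]:
    for r in search_frame(th,p)[:3]: print(n,th,np.round(r["at"]),round(r["confidence"],2))
# platform height: fruit green centroid now vs before
def g(im):
    im=im.astype(int);m=(im[...,1]>im[...,2]+25)&(im[...,0]>im[...,2]+15)&(abs(im[...,0]-im[...,1])<30);m[:250]=0;m[:,:530]=0;ys,xs=np.nonzero(m);return xs.mean().round(1),ys.mean().round(1),len(xs)
print(g(np.load("scene_lift.npy")),g(S["image"]))
```

```text
[ 472.69977854 -383.15372684  361.54197375]
0.84 313 331 82 348
yaw 2.8044474028040227 mid [ 472.1 -382.6   44. ] col [131.92019027 135.82161734 134.07769556]
scene rod_mid [166. 264.] 0.96
scene rod_mid [253. 251.] 0.82
scene rod_mid [434. 230.] 0.73
scene short_bar_mid [285. 255.] 0.78
scene spatula_mid [306. 284.] 0.87
scene pawl [513. 268.] 0.71
scene platform [558. 330.] 0.81
side rod_mid [368. 318.] 0.77
side rod_mid [220. 217.] 0.77
side rod_mid [227. 368.] 0.7
side short_bar_mid [349. 293.] 0.58
side spatula_mid [332. 265.] 0.58
side spatula_mid [278. 132.] 0.45
side pawl [279. 132.] 0.69
side platform [264. 131.] 0.57
(np.float64(583.5), np.float64(300.4), 1548) (np.float64(567.3), np.float64(316.3), 1338)
```

The bar is back within about 1.5 mm of where it lay, and the pawl is over. I'll wait a moment and compare the fruit's shift with an 80 mm drop.

>>> move_arm:
  commands:
    - [[0,0,0],0,0]
    - [[0,0,0],0,0]
    - [[0,0,0],0,0]
    - [[0,0,0],0,0]
    - [[0,0,0],0,0]
    - [[0,0,0],0,0]
    - [[0,0,0],0,0]
    - [[0,0,0],0,0]
    - [[0,0,0],0,0]
    - [[0,0,0],0,0]
    - [[0,0,0],0,0]
    - [[0,0,0],0,0]

```text
t: 18.15
eef_pos: [472.9, -383.4, 359.8]
tcp_rot: [3.142, 0.0, 2.807]
ft_force: [-0.1, 0.4, 0.1]
opening: 0.501
grip_force: 0.0
```

Run:
```python
from h import *
S=read_camera("scene")
def g(im):
    im=im.astype(int);m=(im[...,1]>im[...,2]+25)&(im[...,0]>im[...,2]+15)&(abs(im[...,0]-im[...,1])<30);m[:250]=0;m[:,:530]=0;ys,xs=np.nonzero(m);return xs.mean().round(1),ys.mean().round(1),len(xs)
a=g(np.load("scene_lift.npy"));b=g(S["image"]);X=atz(S,a[:2],190);print(a,b,X,"pred",proj(S,X-[0,0,80]),proj(S,X-[0,0,70]))
```

```text
(np.float64(583.5), np.float64(300.4), 1548) (np.float64(567.3), np.float64(316.4), 1344) [660.97932557 345.76585592 190.        ] pred [np.float64(566.5188054924715), np.float64(316.19103312702543)] [np.float64(568.5169736306177), np.float64(314.3329106463692)]
```

The fruit has stopped moving, and its shift matches the full 80 mm drop.

```bash
python3 -c "
from h import *
print(env.job_done())"
```

```text
the job is handed in; nothing more can be done
None
```

The pawl was flicked over onto its back with the long bar, the lift sank fully, the bar was laid back on the rest within about 1.5 mm of its place, and the job was handed in at about 18 s.

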